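# Latch the sealed parts case

### The job

Latch the end cover of the grey parts case on the bench: take the latch's wire bail by its tab, hook it over the keeper hook so that its crossbar sits under the lip, and let go of the tab. Then push the lever over and down past centre until you feel it firmly home on its buffer (press it home with about 10 N and do not lean on it harder than 15 N), and let go. Leave the screw tray and the pencil beside the case where they are.

Things in the scene. Friction and masses are not known exactly. Their poses are not given: they have to be found in the camera images.
- case: Fixed grey steel case, 170 x 110 mm in plan, its top 50 mm above the bench, with a sprung end cover and a toggle latch on top. Origin on the bench under the middle of the case body; x runs along the case to the cover end, y across it, z up. All latch parts lie in the plane y = 0. 'Height' below means height above the case's top.
- lever_pivot (a point): Axis of the lever, at x 25 mm in the case frame, height 40 mm, between two ears; the axis runs along the case's y.
- lever (a joint): Angle in rad of the lever, a straight steel bar 10 mm thick: 0 = level, pointing to the case's -x (away from the cover); pi/2 = upright; more = leaning to the cover. Dead centre is at about +0.06; below, the bail's pull holds it down. Home on the buffer is somewhere from -0.06 to -0.33. Stiff hinge (0.15 N m): it stays where left. Turning it down with the bail hooked takes up to 10 N at the grip.
- lever_grip (a point): Middle of the lever's black grip bar: a cylinder 16 mm in diameter, 44 mm long along the case's y, 80 mm from the lever axis.
- bail_bar (a point): Middle of the bail's crossbar (7 mm thick, along the case's y). The bail is a steel wire U, 54 mm wide, hinged on a pin in the lever, 22 mm from the lever axis towards the grip; the crossbar is 101 mm from the pin. The point's x points from pin to tab. The pin is a little stiff: the free bail stays at its angle and turns with the lever. It starts raised above the hook.
- bail_tab (a point): Point to grip on the bail's flat steel tab: 12 mm wide (along the case's y), 9 mm thick, reaching from the crossbar 34 mm farther out; this point is 21 mm beyond the crossbar. Pulling the tab carries bail and lever along (about 7 N).
- hook (a point): Seat of the crossbar's centre at the keeper hook, height 34 mm, moving with the cover. Hook: a post 16 mm wide (y), 44 mm high, its outer face 3.5 mm inside this point; a lip on top reaches 8 mm out from that face (away from the lever), underside at height 38 mm. The crossbar goes down outside the lip to below 34 mm, then back against the post. The cover's outer face is 8.5 mm outside this point.
- cover (a joint): Opening of the end cover in m along the case's x: its springy seal holds it about 8 mm open; 0 = seal pressed shut. Springy: about 4.5 N per mm.
- buffer: Lock nut of the lever's buffer, on the case top under the lever, 55 mm from the lever axis. Origin on the case's top. A rubber-tipped screw stands in it, its tip at a height of 17 to 31 mm, different every time and not measured: find it by feel.
- screw_tray: Bystander: green tin tray of screws, 80 x 110 x 28 mm, beside the case. Origin under its middle.
- flat_pencil: Bystander: flat red carpenter's pencil, 158 x 12 x 8 mm, beside the case. Origin under its middle.

How it is judged:
By the outcome, as a careful person would: the job done as asked, in the order asked, and still so for the second after the job is handed in, with the robot touching nothing.
It also fails if it takes over 72 s, if anything falls off the work surface, if the arm or the gripper's body presses on something with over 40 N, if the wrist force passes 120 N, or if a joint passes its speed limit or range.

### The arm

A 6-joint arm with a two-finger parallel gripper is mounted at the origin on a cart in front of the work surface, level with it; the furniture and walls round the work are solid. World frame = base frame: x ahead of the robot, y to its left, z up, the work surface at z = 0. Lengths are in m, angles in rad, forces in N, time in s.
With the tool pointing down it reaches from about 0.275 to 0.85 m from the base axis. Payload 19 kg.
Tool frame: the origin (TCP) lies at the very end of the fingers, on their centre line; the grasp point (between the pads) lies 19 mm behind it; z points along the fingers, y is the line along which they close (so a half turn about z gives the same grasp; the last joint's range is limited). The gripper opens to 85 mm and grips with 20 to 120 N. Pads are 22 mm wide; open, the fingers measure 114 mm over their backs; the gripper's body (76 mm by 85 mm) begins 54 mm behind the grasp point. The pads swing forward as they close: fully open they stand 13 mm farther back than shut.
Start: joints at [-0.134, 0.15, 1.437, -0, 1.554, -0.134], TCP at [0.575, -0, 0.231] pointing down, gripper open.
Joint ranges: [-2.8, 2.8], [-0.68, 2.1], [0.12, 2.68], [-1.39, 4.53], [0.16, 2.79], [-2.81, 2.81]. Speed limits (rad/s): [1.89, 1.89, 2.22, 3.01, 3.01, 3.01].

### API

Orientations are given as a unit quaternion [w, x, y, z].
In Python, from workcell import * gives the robot as it stands. The module is installed in compiled form; this text tells all that it offers.
- The arm moves only by the shell command python3 -m creep 'ROWS' [FORCE]. ROWS is JSON, a list of rows, each an object with "translation": the shift along the world's x, y, z in mm, a list of three; "yaw": the turn about the world's z in rad; "jaw": the opening in per cent of the stroke, from 0 (shut) to 100 (fully open). A call has 1 to 20 rows; each row is the pose to reach, as a shift and turn from the pose commanded when the call began; what a row does not reach only later rows make up. A row lasts 1/12 s, in which the tool goes at most 41.7 mm and 7.16 degrees, less where a joint would pass 70% of its speed; a pose out of reach is approached as far as the arm can. A call with a gripper value outside its range is refused whole. The fingers move at their own pace and stop on an object; FORCE is the grip in N (left out, the last holds). Time passes only in rows, so rows that repeat a pose let the fingers close. It gives the time, the measured TCP pose, the force, the opening and the grip force at its end, in the units of the state.
- state(): the state, without advancing time (a new reading comes with each control period).
- capture(name): name is "scene" or "side" or "wrist"; returns the picture (400x640x3 uint8, red, green, blue); there is no depth.
- camera_params(name): a dict with "intrinsics" (3x3 intrinsics, pixels), "origin" and "attitude" of the camera in the world. Camera axes: x right, y down, z forward; pixel columns grow to the right and rows downward; lengths in m; the calibration is good to about 2 mm. A picture is of the moment at which its call begins: read the wrist's pose just before it. camera_params takes no time and is no camera call; for the wrist camera it gives the pose at the moment of the call.
- close_job(): hands the job in; it is judged then, once.
Trained networks look in the newest picture that a camera, given by its name, has taken for a name from the list of things; names that differ only in an ending like _2 or _b are one class to them, and where a whole thing is asked for, a point or a joint stands for the part that bears it (a point fixed in the world has none). Each returns a list of dicts, best first, with "score" (0 to 1); they miss things now and then, are a little off and sometimes report something else, mostly with a low value. They report only what shows in the picture. A call takes as long as a camera call.
- recognise(thing, camera): "uv" ([column, row] in pixels, amid what is visible of it).
- silhouettes(thing, camera): "mask" (400x640 bool, what is visible of it) and "uv" ([column, row] in pixels, amid what is visible of it).
The state is a dict: "time_s": time; "joint_positions": joint angles; "joint_velocities": joint speeds; "tau": joint torques, N m; "eef_pos": TCP position; "tcp_rot": TCP orientation; "contact_force": force on the tool from outside, world axes, zero at the start; "moment": the same for the moment, N m; "opening": opening from 0.0 (shut) to 1.0 (fully open); "finger_force": force on a finger pad.
Only numpy, scipy, OpenCV 4.12 (cv2) and the standard library are available. Lean on these libraries where they do the work, as an engineer would, in place of code of your own. Each camera call takes 0.05 s, during which the arm holds its last target. There are 200 camera calls.

## Working session

There is one attempt and no reset: what is moved stays moved. The work goes in short steps, Python scripts to look and compute and a shell command to move; the robot and the scene stay as the last step left them, time stands still between calls to the robot, and variables do not carry over. Pictures are saved under pics/ and viewed, at most 10 in all, crops included, and the job is handed in when it is done.

```bash
mkdir -p pics
cat > h.py <<'E'
from workcell import *
import numpy as np, cv2
from scipy.spatial.transform import Rotation as R
def cam(n):
    p=camera_params(n); K=np.array(p["intrinsics"]); o=np.array(p["origin"]); a=np.array(p["attitude"])
    M=a if a.shape==(3,3) else R.from_quat(a,scalar_first=True).as_matrix()
    return K,o,M
def ray(n,uv,c=None):
    K,o,M=c or cam(n); d=M@np.linalg.solve(K,[uv[0],uv[1],1]); return o,d/np.linalg.norm(d)
def proj(n,X,c=None):
    K,o,M=c or cam(n); q=K@(M.T@(np.array(X)-o)); return q[:2]/q[2]
def onz(n,uv,z,c=None):
    o,d=ray(n,uv,c); return o+d*(z-o[2])/d[2]
def tri(l):
    A=np.zeros((3,3));b=np.zeros(3)
    for o,d in l:
        P=np.eye(3)-np.outer(d,d);A+=P;b+=P@o
    X=np.linalg.solve(A,b); return X,[float(np.linalg.norm(np.cross(X-o,d))) for o,d in l]
def save(n,name):
    im=capture(n); cv2.imwrite('pics/'+name+'.png',im[:,:,::-1]); return im
E
python3 - <<'E'
from h import *
print(state())
for n in ["scene","side","wrist"]:
    save(n,n+"0"); print(n,camera_params(n))
    for t in ["case","lever_grip","bail_bar","bail_tab","hook","buffer","lever_pivot","screw_tray","flat_pencil","lever","cover"]:
        r=recognise(t,n); print(t,[(np.round(x["uv"],1).tolist(),round(x["score"],2)) for x in r[:2]])
a=[cv2.imread(f'pics/{n}0.png') for n in ["scene","side","wrist"]]
E
```

```text
{'time_s': 0.0, 'joint_positions': array([-1.33971068e-01,  1.50990463e-01,  1.43802258e+00, -3.14747464e-07,
        1.55376898e+00, -1.34021294e-01]), 'joint_velocities': array([-8.02552337e-04, -4.56359446e-04, -8.61671183e-04,  7.35992968e-05,
        5.33555351e-04, -6.98059181e-04]), 'tau': array([ 9.08163997e-05, -7.13061190e+01, -5.70858908e+01, -1.86872212e-04,
        9.14935896e-03,  2.21375326e-04]), 'eef_pos': array([5.74765584e-01, 2.83283381e-05, 2.30677117e-01]), 'tcp_rot': array([-4.72817122e-04,  7.07088897e-01,  7.07124415e-01, -3.60682606e-04]), 'contact_force': array([ 0.26926796, -0.69636543,  0.68374208]), 'moment': array([ 0.00082849,  0.03297982, -0.04425505]), 'finger_force': 0.0, 'opening': 1.0007775520020972}
scene {'intrinsics': array([[461.58933512,   0.        , 315.92916057],
       [  0.        , 461.58933512, 201.28155052],
       [  0.        ,   0.        ,   1.        ]]), 'origin': array([ 1.10440985, -0.1243919 ,  0.73398471]), 'attitude': array([-0.23644901,  0.62428036,  0.69037399, -0.27883624])}
case [([317.3, 196.5], 0.6)]
lever_grip [([309
[... 963 characters left out ...]
[([288.5, 209.7], 0.78)]
flat_pencil [([387.4, 238.9], 0.66)]
lever [([363.6, 155.9], 0.59)]
cover [([386.1, 187.0], 0.95)]
wrist {'intrinsics': array([[325.2522706 ,   0.        , 320.34862157],
       [  0.        , 325.2522706 , 199.34788511],
       [  0.        ,   0.        ,   1.        ]]), 'origin': array([0.57403427, 0.06545515, 0.373927  ]), 'attitude': array([ 1.33125278e-01,  9.91099050e-01, -4.78478443e-04, -3.21891038e-04])}
case [([242.9, 304.8], 0.65)]
lever_grip []
bail_bar []
bail_tab [([168.4, 264.0], 0.6)]
hook []
buffer [([214.7, 321.6], 0.74)]
lever_pivot [([244.2, 303.5], 0.77)]
screw_tray [([333.2, 315.9], 0.92)]
flat_pencil [([167.8, 264.3], 0.62)]
lever []
cover []
```

View pics/scene0.png

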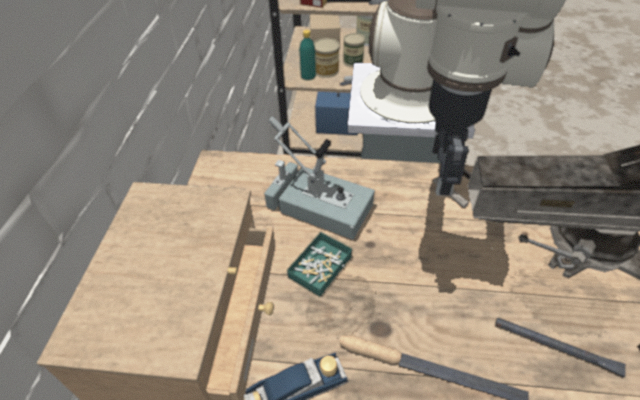

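View pics/side0.png

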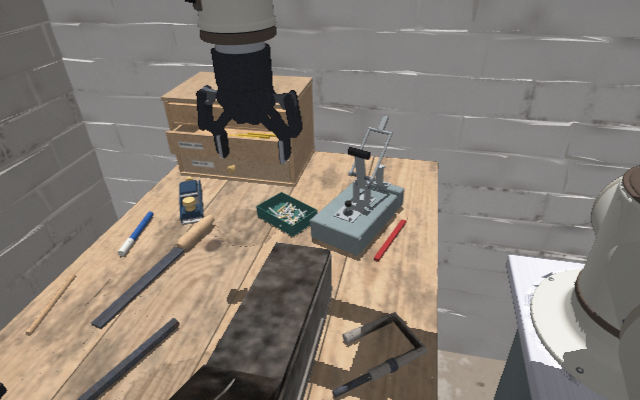

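Scene: case at about (320,200), hook post near (282,172), bail tab top near (274,122), grip at (322,147), tray at (320,264). Side: tab near (384,124), grip (359,153), pencil (391,240) beside the case. Next I enlarge both and triangulate.

Run:
```python
from h import *
a=cv2.imread('pics/scene0.png')[105:245,245:385]; b=cv2.imread('pics/side0.png')[105:265,290:420]
a=cv2.resize(a,(420,420),interpolation=cv2.INTER_CUBIC); b=cv2.resize(b,(341,420),interpolation=cv2.INTER_CUBIC)
cv2.imwrite('pics/crop1.png',np.hstack([a,b]))
def t(u,v): 
    X,e=tri([ray("scene",u),ray("side",v)]); return np.round(X,4),np.round(e,4)
print("grip",t([322,147],[359,153]))
print("tab",t([274,122],[384,124]))
ms={}
for n in ["scene","side"]:
    capture(n)
    for k in ["case","lever","bail_tab","bail_bar","lever_grip","buffer","cover","hook","screw_tray","flat_pencil"]:
        r=silhouettes(k,n)
        if r:
            m=r[0]["mask"]; ys,xs=np.nonzero(m); print(n,k,round(r[0]["score"],2),xs.min(),xs.max(),ys.min(),ys.max(),m.sum(), np.round(r[0]["uv"]))
            np.save(f'm_{n}_{k}.npy',m)
for z in [0.028]:
    print('tray',onz("scene",[321.3,264.5],z))
print('pencil',onz("side",[391,240],.008))
```

```text
grip (array([ 0.4454, -0.1971,  0.1683]), array([0.0007, 0.0007]))
tab (array([ 0.4085, -0.2923,  0.1911]), array([0.0019, 0.0019]))
scene case 0.73 264 373 117 238 5886 [318. 193.]
scene lever 0.67 268 330 117 180 924 [307. 144.]
scene lever_grip 0.63 268 330 117 179 816 [308. 147.]
scene cover 0.83 264 297 160 210 784 [277. 184.]
scene hook 0.96 264 297 159 209 824 [282. 183.]
scene screw_tray 0.42 264 297 161 209 752 [279. 184.]
side case 0.9 311 403 116 254 5295 [359. 210.]
side lever 0.77 348 392 116 188 1040 [363. 156.]
side bail_tab 0.84 351 392 117 181 264 [384. 134.]
side bail_bar 0.71 349 392 116 182 478 [386. 139.]
side lever_grip 0.87 349 392 116 188 955 [363. 159.]
side buffer 0.69 367 404 164 208 497 [386. 188.]
side cover 0.97 372 403 165 208 479 [386. 188.]
side hook 0.78 372 403 165 207 443 [384. 186.]
side screw_tray 0.75 257 317 193 235 1611 [289. 211.]
side flat_pencil 0.68 375 405 219 260 247 [387. 242.]
tray [ 0.61225316 -0.18362332  0.028     ]
pencil [ 0.37035342 -0.14697357  0.008     ]
```

View pics/crop1.png

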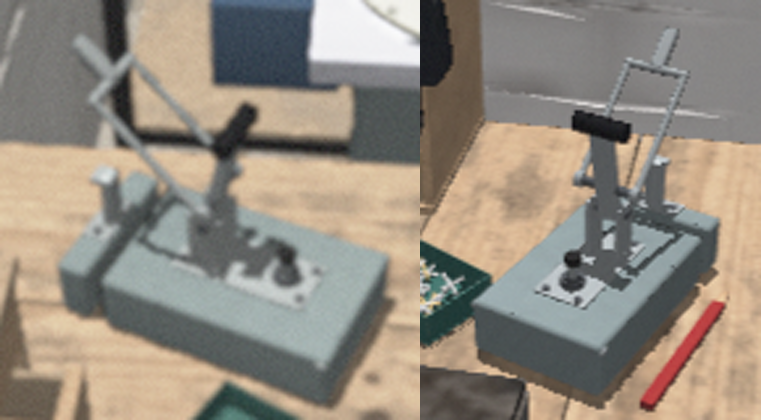

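```bash
cat > model.py <<'E'
from h import *
def pts(p):
    x,y,yaw,th,be,hx=p
    c,s=np.cos(yaw),np.sin(yaw)
    W=lambda q: np.array([x+c*q[0]-s*q[1],y+s*q[0]+c*q[1],q[2]])
    u=np.array([-np.cos(th),0,np.sin(th)]); v=np.array([np.cos(be),0,np.sin(be)])
    P=np.array([.025,0,.09]); pin=P+.022*u
    L=dict(grip=P+.08*u,pin=pin,bar=pin+.101*v,tabend=pin+.135*v,tab=pin+.122*v,hooktop=[hx-.001,0,.094],hook=[hx,0,.084],buf=[-.03,0,.053],
      c1=[-.085,.055,.05],c2=[-.085,-.055,.05],pivot=P)
    return {k:W(np.array(q)) for k,q in L.items()}
E
python3 - <<'E'
from model import *
from scipy.optimize import least_squares
ob={"scene":dict(grip=(324.3,148.3),bar=(282.3,131.3),tabend=(271.7,118.3),hooktop=(280,163.3),buf=(340.7,198.3),c2=(374,190)),
"side":dict(grip=(359,153),bar=(380.7,130.9),tabend=(386.1,117.6),hooktop=(381.5,166),buf=(348.3,212.9),c1=(311,219.4),c2=(361.3,240))}
C={n:cam(n) for n in ob}
def f(p):
    P=pts(p); return np.concatenate([proj(n,P[k],C[n])-uv for n in ob for k,uv in ob[n].items()])
r=least_squares(f,[.45,-.22,-1.7,1.4,.9,.1],loss='soft_l1')
print(r.x); print(np.round(f(r.x).reshape(-1,2),1).tolist())
for k,v in pts(r.x).items(): print(k,np.round(v,4))
np.save('p.npy',r.x)
E
```

```text
[ 0.44768173 -0.18739765 -1.918833    1.33196038  0.72895994  0.1086443 ]
[[-0.0, -0.5], [-0.0, -0.6], [-2.0, -0.5], [0.1, -1.6], [0.1, -2.5], [1.8, -2.5], [-0.2, 0.9], [-0.6, 0.8], [0.1, -0.6], [-0.9, -0.3], [0.3, -0.0], [-1.0, 0.3], [-1.7, -2.0]]
grip [ 0.4456 -0.1931  0.1677]
pin [ 0.4409 -0.206   0.1114]
bar [ 0.4152 -0.2768  0.1787]
tabend [ 0.4066 -0.3007  0.2013]
tab [ 0.4099 -0.2915  0.1926]
hooktop [ 0.411  -0.2886  0.094 ]
hook [ 0.4106 -0.2895  0.084 ]
buf [ 0.4579 -0.1592  0.053 ]
c1 [ 0.5284 -0.1263  0.05  ]
c2 [ 0.425  -0.0887  0.05  ]
pivot [ 0.4392 -0.2109  0.09  ]
```

```bash
python3 -m creep '[{"translation":[-15,-25,20],"yaw":-0.03,"jaw":100},{"translation":[-30,-50,25],"yaw":-0.06,"jaw":100},{"translation":[-45,-75,25],"yaw":-0.1,"jaw":100},{"translation":[-60,-100,25],"yaw":-0.14,"jaw":100},{"translation":[-75,-125,25],"yaw":-0.18,"jaw":100},{"translation":[-90,-150,25],"yaw":-0.22,"jaw":100},{"translation":[-105,-180,25],"yaw":-0.26,"jaw":100},{"translation":[-120,-210,25],"yaw":-0.3,"jaw":100},{"translation":[-135,-240,25],"yaw":-0.35,"jaw":100},{"translation":[-150,-270,25],"yaw":-0.35,"jaw":100},{"translation":[-166,-295,20],"yaw":-0.35,"jaw":100},{"translation":[-166,-295,20],"yaw":-0.35,"jaw":100},{"translation":[-166,-295,20],"yaw":-0.35,"jaw":100}]'
python3 - <<'E'
from model import *
s=state(); print(s["eef_pos"],s["tcp_rot"],s["joint_positions"])
im=save("wrist","w1"); c=cam("wrist"); P=pts(np.load('p.npy'))
b=cv2.imread('pics/w1.png')
for k,v in P.items():
    q=proj("wrist",v,c); print(k,np.round(q)); cv2.circle(b,tuple(int(round(t)) for t in q),2,(0,0,255),-1)
cv2.imwrite('pics/w1m.png',b)
E
```

```text
time_s: 3.98
eef_pos: [0.4082, -0.296, 0.251]
tcp_rot: [-0.0, 0.82, 0.572, -0.0]
contact_force: [0.0, 1.2, 0.8]
opening: 1.003
finger_force: 0.0
[ 0.40818607 -0.29601549  0.25101032] [-3.13311169e-04  8.20183815e-01  5.72099999e-01 -5.09732980e-05] [-7.80354514e-01 -3.65552104e-03  1.56282266e+00  1.27599214e-05
  1.58306025e+00 -4.27686057e-01]
grip [320.  40.]
pin [320.  73.]
bar [321. 181.]
tabend [321. 228.]
tab [321. 209.]
hooktop [321. 175.]
hook [321. 174.]
buf [320.  23.]
c1 [380. -43.]
c2 [260. -42.]
pivot [320.  82.]
```

View pics/w1m.png

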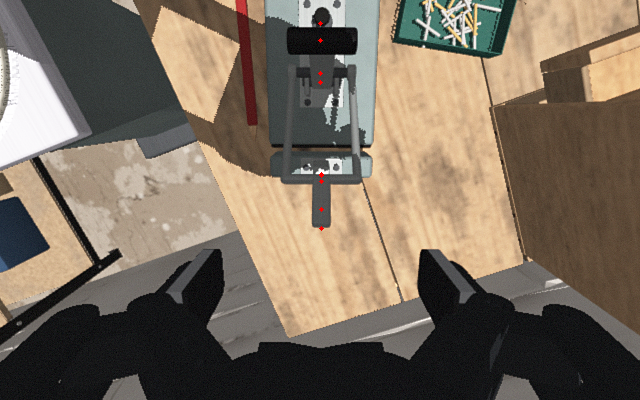

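The overlay matches the wrist picture: tab (321,210), crossbar (321,181), grip (321,40). I descend and grip the tab.

```bash
python3 -m creep '[{"translation":[0,0,-25],"yaw":0,"jaw":100},{"translation":[0,0,-50],"yaw":0,"jaw":80},{"translation":[0,0,-74],"yaw":0,"jaw":60},{"translation":[0,0,-74],"yaw":0,"jaw":40},{"translation":[0,0,-74],"yaw":0,"jaw":20},{"translation":[0,0,-74],"yaw":0,"jaw":0},{"translation":[0,0,-74],"yaw":0,"jaw":0},{"translation":[0,0,-74],"yaw":0,"jaw":0},{"translation":[0,0,-74],"yaw":0,"jaw":0},{"translation":[0,0,-74],"yaw":0,"jaw":0}]' 35
python3 - <<'E'
import numpy as np
# path of grasp point (26 mm beyond bar) relative to start, case frame; e=(-.341,-.940)
p=np.load('p.npy'); hx=p[5]*1e3
from scipy.optimize import fsolve
th0,be0=p[3],p[4]
def bar(th,be): return np.array([25-22*np.cos(th)+101*np.cos(be),40+22*np.sin(th)+101*np.sin(be)])
def g(th,be): return bar(th,be)+26*np.array([np.cos(be),np.sin(be)])
g0=g(th0,be0); d=np.array([np.cos(p[2]),np.sin(p[2])])
def out(th,be):
    q=g(th,be)-g0; b=bar(th,be); print("th %.2f be %.2f bar-hook x %.1f h %.1f shift"%(th,be,b[0]-hx,b[1]),np.round([*(q[0]*d),q[1]],1))
for be in [.73,.5,.3,.1,0,-.1]: out(1.5,be)
for b in [(12,40),(10.5,36),(10.5,30),(6,30),(2,31),(0,31),(0,33)]:
    out(*fsolve(lambda z:bar(*z)-[hx+b[0],b[1]],[1.4,-.2]))
E
```

```text
time_s: 4.87
eef_pos: [0.4091, -0.2956, 0.1784]
tcp_rot: [0.001, 0.819, 0.573, -0.0]
contact_force: [-3.9, -2.9, 5.8]
opening: 0.127
finger_force: 35.9
th 1.50 be 0.73 bar-hook x -9.9 h 129.3 shift [-1.2 -3.3  0.7]
th 1.50 be 0.50 bar-hook x 3.4 h 110.4 shift [ -6.9 -19.2 -23.1]
th 1.50 be 0.30 bar-hook x 11.3 h 91.8 shift [-10.3 -28.4 -46.5]
th 1.50 be 0.10 bar-hook x 15.3 h 72.0 shift [-12.  -33.2 -71.3]
th 1.50 be 0.00 bar-hook x 15.8 h 61.9 shift [-12.3 -33.8 -84. ]
th 1.50 be -0.10 bar-hook x 15.3 h 51.9 shift [-12.  -33.2 -96.7]
th 1.44 be -0.22 bar-hook x 12.0 h 40.0 shift [ -10.7  -29.6 -111.6]
th 1.41 be -0.26 bar-hook x 10.5 h 36.0 shift [ -10.2  -28.  -116.6]
th 1.49 be -0.32 bar-hook x 10.5 h 30.0 shift [ -10.   -27.5 -124.2]
th 1.27 be -0.31 bar-hook x 6.0 h 30.0 shift [  -8.5  -23.4 -124. ]
th 1.02 be -0.28 bar-hook x 2.0 h 31.0 shift [  -7.2  -19.9 -122.1]
th 0.88 be -0.26 bar-hook x 0.0 h 31.0 shift [  -6.6  -18.1 -121.7]
th 0.85 be -0.23 bar-hook x 0.0 h 33.0 shift [  -6.6  -18.2 -119. ]
```

```bash
python3 -m creep '[{"translation":[-1,-3,0],"jaw":0,"yaw":0},{"translation":[-3,-9,-8],"jaw":0,"yaw":0},{"translation":[-5,-14,-15],"jaw":0,"yaw":0},{"translation":[-7,-19,-23],"jaw":0,"yaw":0},{"translation":[-8,-23,-31],"jaw":0,"yaw":0},{"translation":[-9,-26,-39],"jaw":0,"yaw":0},{"translation":[-10,-28,-46],"jaw":0,"yaw":0},{"translation":[-11,-31,-55],"jaw":0,"yaw":0},{"translation":[-11.5,-32.5,-63],"jaw":0,"yaw":0},{"translation":[-12,-33,-71],"jaw":0,"yaw":0},{"translation":[-12,-33.5,-78],"jaw":0,"yaw":0},{"translation":[-12,-34,-84],"jaw":0,"yaw":0},{"translation":[-12,-34,-84],"jaw":0,"yaw":0}]'
python3 - <<'E'
from model import *
a=save("side","s2"); b=cv2.imread('pics/s2.png')[105:265,290:420]
c=save("scene","c2"); d=cv2.imread('pics/c2.png')[105:245,245:385]
cv2.imwrite('pics/s2z.png',np.hstack([cv2.resize(d,(420,420),interpolation=2),cv2.resize(b,(341,420),interpolation=2)]))
E
```

```text
time_s: 5.95
eef_pos: [0.3966, -0.329, 0.0918]
tcp_rot: [-0.001, 0.819, 0.573, -0.0]
contact_force: [-3.9, -0.4, 1.7]
opening: 0.131
finger_force: 34.5
```

View pics/s2z.png

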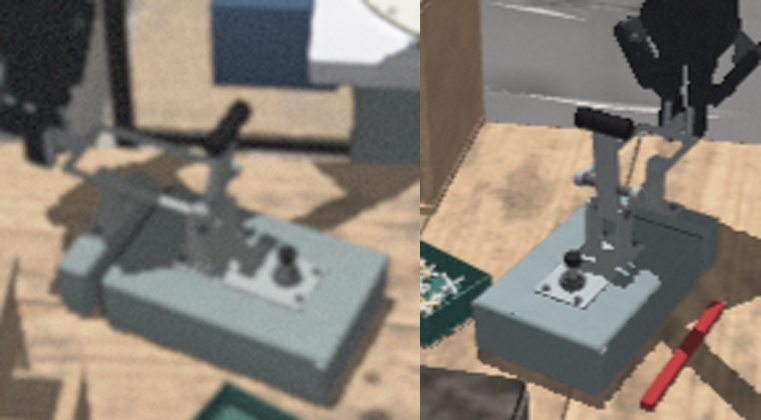

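```bash
python3 -m creep '[{"translation":[0,0.5,-6],"jaw":0,"yaw":0},{"translation":[0,1,-13],"jaw":0,"yaw":0},{"translation":[0.7,2,-20],"jaw":0,"yaw":0},{"translation":[1,3.5,-26],"jaw":0,"yaw":0},{"translation":[1.5,5,-32],"jaw":0,"yaw":0},{"translation":[1.5,5,-36],"jaw":0,"yaw":0},{"translation":[1.5,5,-39],"jaw":0,"yaw":0},{"translation":[1.5,5,-40],"jaw":0,"yaw":0},{"translation":[1.5,5,-40],"jaw":0,"yaw":0}]'
```

```text
time_s: 6.8
eef_pos: [0.3987, -0.3234, 0.0531]
tcp_rot: [-0.0, 0.819, 0.573, 0.0]
contact_force: [-2.0, 5.1, 2.7]
opening: 0.136
finger_force: 36.6
```

```bash
python3 -m creep '[{"translation":[0.7,2,0],"jaw":0,"yaw":0},{"translation":[1.4,4,0],"jaw":0,"yaw":0},{"translation":[2,6,0.3],"jaw":0,"yaw":0},{"translation":[2.7,8,0.6],"jaw":0,"yaw":0},{"translation":[2.7,8,1],"jaw":0,"yaw":0},{"translation":[2.7,8,1],"jaw":0,"yaw":0}]'
python3 - <<'E'
from model import *
a=save("side","s3"); b=cv2.imread('pics/s3.png')[105:265,290:420]
c=save("scene","c3"); d=cv2.imread('pics/c3.png')[105:245,245:385]
cv2.imwrite('pics/s3z.png',np.hstack([cv2.resize(d,(420,420),interpolation=2),cv2.resize(b,(341,420),interpolation=2)]))
E
```

```text
time_s: 7.3
eef_pos: [0.4011, -0.3169, 0.0545]
tcp_rot: [0.001, 0.819, 0.573, -0.001]
contact_force: [-6.3, -7.7, -1.8]
opening: 0.127
finger_force: 36.1
```

View pics/s3z.png

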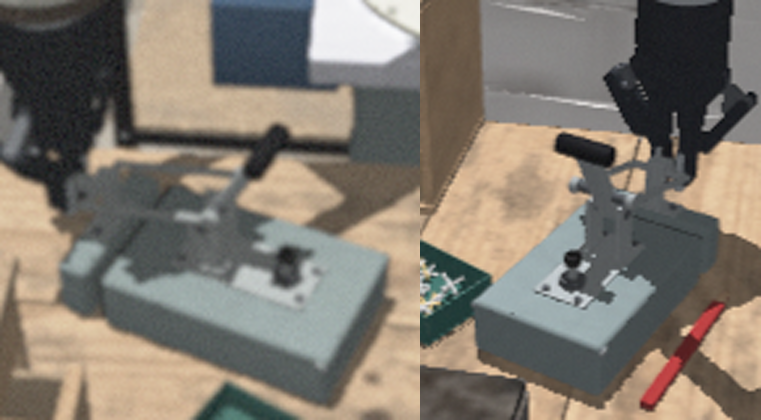

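The lever leaned back with the bail (grip scene ≈(333,156), side ≈(353,162)) and the bar is at the hook. Compute the lever angle and so the bar's position.

```bash
cat > ang.py <<'E'
from model import *
from scipy.optimize import minimize_scalar
p=np.load('p.npy')
def th(ob):
    C={n:cam(n) for n in ob}
    def f(t):
        q=p.copy();q[3]=t;P=pts(q); return sum(np.sum((proj(n,P["grip"],C[n])-uv)**2) for n,uv in ob.items())
    r=minimize_scalar(f,bounds=(-.5,2),method='bounded'); return r.x,r.fun
E
python3 - <<'E'
from ang import *
t,e=th({"scene":(333.3,155.7),"side":(352.9,162.2)}); print(t,e)
pin=np.array([25-22*np.cos(t),40+22*np.sin(t)])
for h in (29,31,33): print(h, pin[0]+np.sqrt(101**2-(pin[1]-h)**2)-p[5]*1e3)
P=pts(p); e=np.array([np.cos(p[2]),np.sin(p[2])]); s=state(); print("grasp pt rel hook", (s["eef_pos"][:2]-P["hook"][:2])@e*1e3, (s["eef_pos"][2]+.019-.05)*1e3)
E
```

```text
1.0483542548904956 3.3881259966355164
29 1.7991137122968013
31 2.4001209182468557
33 2.956444073728022
grasp pt rel hook 28.939911021058418 23.465145608823942
```

```bash
python3 -m creep '[{"translation":[0.5,1.4,0.3],"jaw":0,"yaw":0},{"translation":[1,2.8,0.7],"jaw":0,"yaw":0},{"translation":[1.3,3.7,1],"jaw":0,"yaw":0},{"translation":[1.3,3.7,1],"jaw":0,"yaw":0}]'; python3 -m creep '[{"translation":[0.2,0.5,0.5],"jaw":0,"yaw":0},{"translation":[0.3,0.9,1],"jaw":0,"yaw":0},{"translation":[0.3,0.9,1],"jaw":0,"yaw":0}]'
```

```text
time_s: 7.73
eef_pos: [0.402, -0.3145, 0.0554]
tcp_rot: [0.002, 0.819, 0.573, -0.002]
contact_force: [-10.4, -20.0, -8.1]
opening: 0.132
finger_force: 35.4
time_s: 7.98
eef_pos: [0.4021, -0.314, 0.0564]
tcp_rot: [0.002, 0.819, 0.573, -0.002]
contact_force: [-12.4, -24.9, -8.8]
opening: 0.137
finger_force: 35.4
```

Forces rise against the post (27 N) and down from the lip (9 N): the bar is seated. Ease off and release.

```bash
python3 -m creep '[{"translation":[-0.5,-1.5,-1],"jaw":0,"yaw":0},{"translation":[-0.8,-2.3,-1],"jaw":0,"yaw":0},{"translation":[-0.8,-2.3,-1],"jaw":0,"yaw":0}]'; python3 -m creep '[{"translation":[0,0,0],"jaw":15,"yaw":0},{"translation":[0,0,0],"jaw":25,"yaw":0},{"translation":[0,0,0],"jaw":40,"yaw":0},{"translation":[0,0,0],"jaw":60,"yaw":0},{"translation":[0,0,0],"jaw":80,"yaw":0},{"translation":[0,0,0],"jaw":80,"yaw":0}]'
python3 -m creep '[{"translation":[-2,-6,15],"jaw":80,"yaw":0},{"translation":[-3,-9,40],"jaw":80,"yaw":0},{"translation":[-3,-9,70],"jaw":80,"yaw":0},{"translation":[-3,-9,100],"jaw":80,"yaw":0},{"translation":[-3,-9,130],"jaw":80,"yaw":0},{"translation":[-3,-9,130],"jaw":80,"yaw":0}]'
python3 - <<'E'
from model import *
a=save("side","s4"); b=cv2.imread('pics/s4.png')[105:265,290:420]
c=save("scene","c4"); d=cv2.imread('pics/c4.png')[105:245,245:385]
save("wrist","w4"); w=cv2.imread('pics/w4.png')[0:250,200:440]
cv2.imwrite('pics/s4z.png',np.hstack([cv2.resize(d,(280,280),interpolation=2),cv2.resize(b,(228,280),interpolation=2),cv2.resize(w,(269,280),interpolation=2)]))
E
```

```text
time_s: 8.23
eef_pos: [0.4021, -0.3142, 0.0555]
tcp_rot: [0.0, 0.819, 0.573, -0.0]
contact_force: [-4.0, -3.7, 0.3]
opening: 0.13
finger_force: 36.4
time_s: 8.73
eef_pos: [0.402, -0.3136, 0.0553]
tcp_rot: [-0.0, 0.819, 0.573, 0.0]
contact_force: [-0.7, 0.2, 0.7]
opening: 0.794
finger_force: 0.0
time_s: 9.23
eef_pos: [0.4003, -0.3241, 0.1911]
tcp_rot: [0.004, 0.819, 0.573, 0.001]
contact_force: [-0.2, -0.2, 1.8]
opening: 0.797
finger_force: 0.0
```

View pics/s4z.png

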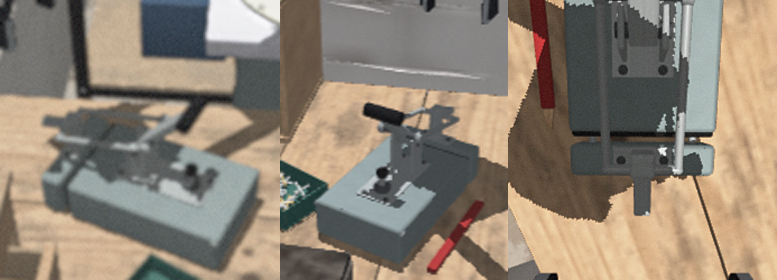

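Run:
```python
from ang import *
t,e=th({"scene":(339.5,162.5),"side":(349.9,170)}); print(t,e)
pin=np.array([25-22*np.cos(t),40+22*np.sin(t)])
for h in (31,33,34): print(h, pin[0]+np.sqrt(101**2-(pin[1]-h)**2)-p[5]*1e3)
q=p.copy()
s=state()
for tt in (t,.6,.4,.2,0,-.1,-.2,-.3):
    q[3]=tt; g=pts(q)["grip"]; print(round(tt,2), np.round(g*1e3,1), "TCP on top, shift", np.round((g-s["eef_pos"])*1e3+[0,0,8],1))
```

```text
0.8327179046532917 7.101736881767137
31 -0.6609574855924478
33 -0.16572577036278346
34 0.06573142804363385
0.83 [ 457.5 -160.3  149.2] TCP on top, shift [ 58.6 162.3 -27.7]
0.6 [ 461.7 -148.8  135.2] TCP on top, shift [ 62.8 173.8 -41.7]
0.4 [ 464.3 -141.6  121.2] TCP on top, shift [ 65.4 181.  -55.8]
0.2 [ 465.9 -137.2  105.9] TCP on top, shift [ 67.  185.4 -71. ]
0 [ 466.4 -135.7   90. ] TCP on top, shift [ 67.5 186.9 -86.9]
-0.1 [ 466.3 -136.1   82. ] TCP on top, shift [ 67.4 186.5 -94.9]
-0.2 [ 465.9 -137.2   74.1] TCP on top, shift [  67.   185.4 -102.8]
-0.3 [ 465.2 -139.1   66.4] TCP on top, shift [  66.3  183.6 -110.6]
```

```bash
python3 -m creep '[{"translation":[8,20,3],"jaw":50,"yaw":0},{"translation":[16,42,3],"jaw":20,"yaw":0},{"translation":[24,66,3],"jaw":0,"yaw":0},{"translation":[32,90,3],"jaw":0,"yaw":0},{"translation":[40,112,0],"jaw":0,"yaw":0},{"translation":[48,135,-5],"jaw":0,"yaw":0},{"translation":[55,152,-10],"jaw":0,"yaw":0},{"translation":[60,166,-16],"jaw":0,"yaw":0},{"translation":[60,166,-20],"jaw":0,"yaw":0},{"translation":[60,166,-20],"jaw":0,"yaw":0}]'
python3 - <<'E'
from model import *
a=save("side","s5"); b=cv2.imread('pics/s5.png')[105:265,290:420]
c=save("scene","c5"); d=cv2.imread('pics/c5.png')[105:245,245:385]
cv2.imwrite('pics/s5z.png',np.hstack([cv2.resize(d,(420,420),interpolation=2),cv2.resize(b,(341,420),interpolation=2)]))
E
```

```text
time_s: 10.22
eef_pos: [0.4584, -0.156, 0.1634]
tcp_rot: [-0.001, 0.819, 0.574, -0.001]
contact_force: [-0.4, 0.7, -0.4]
opening: 0.001
finger_force: 0.0
```

View pics/s5z.png

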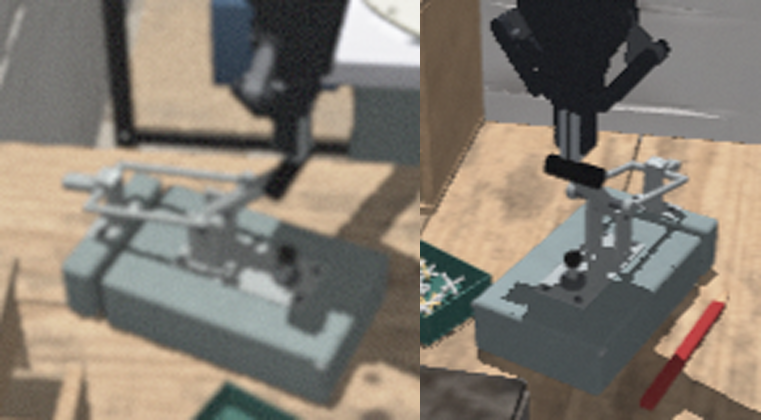

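The shut fingers stand right above the grip and the bail runs round the hook under its lip. Push in stages.

```bash
python3 -m creep '[{"translation":[0,1,-4],"jaw":0,"yaw":0},{"translation":[0.5,2,-8],"jaw":0,"yaw":0},{"translation":[1,3.5,-12],"jaw":0,"yaw":0},{"translation":[2,5.5,-16],"jaw":0,"yaw":0},{"translation":[2.7,7.5,-20],"jaw":0,"yaw":0},{"translation":[3.3,9,-24],"jaw":0,"yaw":0},{"translation":[4,10.5,-28],"jaw":0,"yaw":0}]'
python3 -m creep '[{"translation":[0.6,1.6,-3],"jaw":0,"yaw":0},{"translation":[1.1,3,-6],"jaw":0,"yaw":0},{"translation":[1.6,4.3,-9],"jaw":0,"yaw":0},{"translation":[2,5.5,-12],"jaw":0,"yaw":0},{"translation":[2.3,6.4,-15],"jaw":0,"yaw":0}]'
```

```text
time_s: 10.9
eef_pos: [0.4638, -0.1459, 0.1379]
tcp_rot: [0.0, 0.819, 0.573, 0.001]
contact_force: [2.5, 6.6, 10.7]
opening: 0.004
finger_force: 5.2
time_s: 11.32
eef_pos: [0.4657, -0.1398, 0.1224]
tcp_rot: [0.0, 0.82, 0.573, 0.001]
contact_force: [2.2, 2.9, 5.3]
opening: 0.0
finger_force: 2.6
```

```bash
python3 -m creep '[{"translation":[0.3,0.8,-3],"jaw":0,"yaw":0},{"translation":[0.6,1.5,-6],"jaw":0,"yaw":0},{"translation":[0.8,2.2,-9],"jaw":0,"yaw":0}]'
python3 -m creep '[{"translation":[0.1,0.3,-2],"jaw":0,"yaw":0},{"translation":[0.2,0.5,-4],"jaw":0,"yaw":0},{"translation":[0.3,0.7,-6],"jaw":0,"yaw":0}]'
```

```text
time_s: 11.57
eef_pos: [0.4663, -0.1377, 0.1131]
tcp_rot: [0.0, 0.82, 0.573, 0.0]
contact_force: [1.9, 2.7, 2.1]
opening: 0.004
finger_force: 1.8
time_s: 11.82
eef_pos: [0.4663, -0.1369, 0.107]
tcp_rot: [-0.0, 0.819, 0.573, -0.0]
contact_force: [1.1, 1.6, 2.3]
opening: 0.002
finger_force: 1.3
```

```bash
python3 -m creep '[{"translation":[0,0,-2],"jaw":0,"yaw":0},{"translation":[0,0,-4],"jaw":0,"yaw":0},{"translation":[0,0,-6],"jaw":0,"yaw":0},{"translation":[0,0,-8],"jaw":0,"yaw":0},{"translation":[0,0,-10],"jaw":0,"yaw":0}]'
python3 -m creep '[{"translation":[0,0,-1],"jaw":0,"yaw":0},{"translation":[0,0,-2],"jaw":0,"yaw":0},{"translation":[0,0,-2],"jaw":0,"yaw":0}]'
```

```text
time_s: 12.23
eef_pos: [0.4663, -0.137, 0.097]
tcp_rot: [-0.0, 0.819, 0.573, -0.0]
contact_force: [0.2, 0.9, 0.6]
opening: -0.001
finger_force: 0.7
time_s: 12.48
eef_pos: [0.4662, -0.1369, 0.095]
tcp_rot: [-0.0, 0.819, 0.573, -0.0]
contact_force: [0.4, -0.8, 0.6]
opening: -0.001
finger_force: 0.0
```

```bash
for i in 1; do python3 -m creep '[{"translation":[0,0,-1],"jaw":0,"yaw":0},{"translation":[0,0,-2],"jaw":0,"yaw":0},{"translation":[0,0,-2],"jaw":0,"yaw":0}]' | grep -E "eef|contact|finger"; done
python3 -m creep '[{"translation":[0,0,-1],"jaw":0,"yaw":0},{"translation":[0,0,-1],"jaw":0,"yaw":0}]' | grep -E "eef|contact|finger"
python3 -m creep '[{"translation":[0,0,-1],"jaw":0,"yaw":0},{"translation":[0,0,-1],"jaw":0,"yaw":0}]' | grep -E "eef|contact|finger"
```

```text
eef_pos: [0.4663, -0.1369, 0.0931]
contact_force: [0.4, 0.3, 0.3]
finger_force: 0.0
eef_pos: [0.4663, -0.1369, 0.0921]
contact_force: [-0.1, -0.2, -0.4]
finger_force: 0.1
eef_pos: [0.4664, -0.1369, 0.0911]
contact_force: [0.4, 0.1, 0.2]
finger_force: 0.1
```

```bash
python3 -m creep '[{"translation":[0,0,-1],"jaw":0,"yaw":0},{"translation":[0,0,-2],"jaw":0,"yaw":0},{"translation":[0,0,-2],"jaw":0,"yaw":0}]' | grep -E "eef|contact|finger"
python3 -m creep '[{"translation":[0,0,-1],"jaw":0,"yaw":0},{"translation":[0,0,-1],"jaw":0,"yaw":0}]' | grep -E "eef|contact|finger"
python3 - <<'E'
from model import *
a=save("side","s6"); b=cv2.imread('pics/s6.png')[105:265,290:420]
c=save("scene","c6"); d=cv2.imread('pics/c6.png')[105:245,245:385]
cv2.imwrite('pics/s6z.png',np.hstack([cv2.resize(d,(420,420),interpolation=2),cv2.resize(b,(341,420),interpolation=2)]))
E
```

```text
eef_pos: [0.4664, -0.1369, 0.0893]
contact_force: [-1.3, 1.4, 3.6]
finger_force: 1.9
eef_pos: [0.4666, -0.137, 0.089]
contact_force: [-4.3, 1.9, 13.1]
finger_force: 6.2
```

View pics/s6z.png

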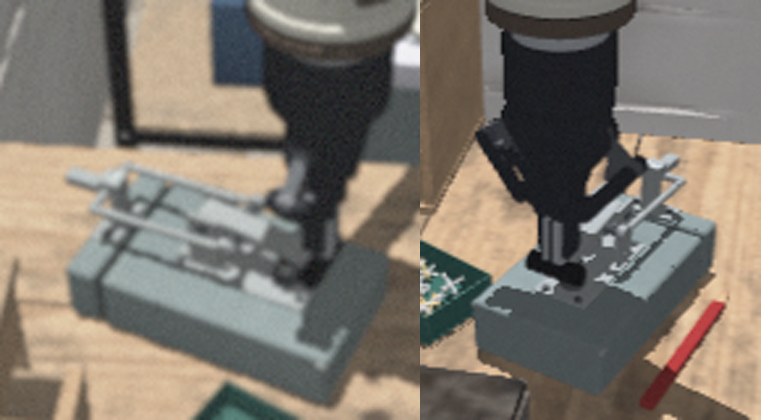

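The lever is home at about −0.11 rad; resistance rose sharply to 13 N, with the cover drawn in. Let go and check.

```bash
python3 -m creep '[{"translation":[0,0,0.3],"jaw":0,"yaw":0},{"translation":[0,0,0.3],"jaw":0,"yaw":0}]' | grep -E "contact"; python3 -m creep '[{"translation":[0,0,6],"jaw":0,"yaw":0},{"translation":[0,0,25],"jaw":0,"yaw":0},{"translation":[0,0,50],"jaw":0,"yaw":0},{"translation":[0,0,80],"jaw":0,"yaw":0},{"translation":[0,0,110],"jaw":0,"yaw":0},{"translation":[20,20,140],"jaw":0,"yaw":0},{"translation":[40,40,150],"jaw":0,"yaw":0},{"translation":[60,60,150],"jaw":0,"yaw":0},{"translation":[80,80,150],"jaw":0,"yaw":0},{"translation":[80,80,150],"jaw":0,"yaw":0},{"translation":[80,80,150],"jaw":0,"yaw":0}]'
python3 - <<'E'
from model import *
a=save("side","s7"); b=cv2.imread('pics/s7.png')[105:265,290:420]
c=save("scene","c7"); d=cv2.imread('pics/c7.png')[105:245,245:385]
cv2.imwrite('pics/s7z.png',np.hstack([cv2.resize(d,(420,420),interpolation=2),cv2.resize(b,(341,420),interpolation=2)]))
E
```

```text
contact_force: [-1.7, 0.4, 9.7]
time_s: 14.67
eef_pos: [0.5468, -0.0561, 0.2382]
tcp_rot: [-0.0, 0.819, 0.574, -0.0]
contact_force: [-0.4, 0.7, 0.1]
opening: -0.0
finger_force: 0.0
```

View pics/s7z.png

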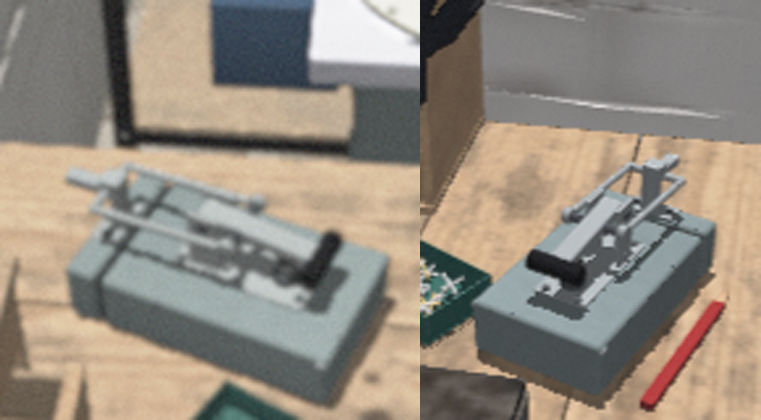

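The lever is down (grip at crop (322,255)), the bail is taut over the hook, the cover is closed, and the tray and pencil are unmoved. I hand in.

```bash
python3 -c "
from workcell import *
print(close_job())"
```

```text
the job is handed in; nothing more can be done
None
```

The end cover is latched and the job handed in at about 15 s: the bail is hooked under the lip, and the lever is past centre at about −0.11 rad, pressed home with 10–13 N (about 14 N counting sideways force) and released. The tray and pencil look unmoved.

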